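Put a tape roll away in the child-proof cupboard

TASK

Put the small tape roll that stands on its edge away in the child-proof cupboard. Pull the door by its bar handle until the hidden catch stops it ajar, reach down through the gap behind the door to press the catch down while you draw the door on, and swing it wide open. Then set the roll on edge on the chute so that it rolls inside by itself, and shut the door fully so that the catch snaps up again; leave the other things on the table where they are.

Things in the scene. Friction and masses are not known exactly. Their poses are not given: they have to be found in the camera images.
- cupboard: Small plywood cupboard, fixed, 100 deep x 160 wide x 165 mm high. Origin: centre of its underside. Its x axis points from front to back, y to the side away from the hinge, z up. The carcass's front plane is at x=-50 mm.
- rail (a point): Lower edge, middle, of the rail that hangs from the roof just behind the front plane (12 mm thick, x=-48 to -36 mm, down to z=137 mm). The catch's barb hooks behind it.
- chute_top (a point): Point on the floor of the wooden chute 45 mm outside the front plane, z 55 mm: a good place to set the roll. The chute is a straight trough along the cupboard's x at y=+20 mm, under the door: 26 mm between low side lips (8 mm above its floor); floor slopes down inwards by 0.19 rad, from z=60 mm at the outer end (x=-125) through 46 mm at the front plane to 28 mm at the back wall (x=+42).
- door (a joint): Door hinge, rad: 0 = shut (starts there or nearly), grows as the door opens towards the robot, anticlockwise seen from above, at most 2.3; light friction, stays where it is left. The catch stops it at about 0.375 rad; the gap 115 mm from the hinge is then about 42 mm wide and open from above.
- door_hinge (a point): On the vertical hinge line, at table height: cupboard x=-52, y=-80 mm. The white door panel is 160 mm wide (from the hinge line towards +y when shut), 14 mm thick, its inner face in line with the hinge line, from z=70 to z=165 mm. Shut, it leaves only 24 mm over the chute: the roll does not pass.
- handle (a point): Middle of the door's bar handle: 8 mm thick steel bar, 56 mm long, level and parallel to the door, 120 mm from the hinge line, 33 mm in front of the outer face (29 mm free behind the bar, 48 mm between its end posts), z=147 mm, 18 mm below the door's top edge.
- catch (a joint): Travel of the white spring catch on the door's inner face, m: 0 = up, 0.018 = fully down. Springs up; pressing takes 3 N at first, 6 N at the bottom. Its barb hooks behind the rail; pressed more than 0.011 it passes below, to be kept down until the door is past 0.6 rad. The barb's far side is sloped: pushing the door shut (about 5 N) makes it dip and snap up by itself.
- catch_pad (a point): Middle of the top face of the catch's press pad (26 mm along the door, reaching 2 to 32 mm from its inner face, level). This point is 18 mm behind the inner face, 115 mm from the hinge line, z=134 mm when up (31 mm below the door's top edge). It moves with the door. The 14 mm wide tongue goes on to 89 mm from the inner face.
- roll: Small patterned paper-tape roll standing on its edge: 39 mm diameter, 12 mm wide, 18 g. Origin at its lowest point at the start. Its level rolling axis is its own direction (0.309, 0.951, 0), i.e. 1.257 rad anticlockwise from its x axis.
- roll_center (a point): Centre of that roll, 19 mm above the table at the start.
- big_tape: Large masking-tape roll lying flat, 104 mm across, 25 mm high; bystander. Origin: centre of its underside.
- flat_roll: Small paper-tape roll lying flat, 41 mm across, 15 mm high; bystander, not the one to put away. Origin: centre of its underside.
- punch: Hole punch pliers lying on their side, 52 x 142 x 16 mm; bystander. Origin: centre of the underside.

How it is judged:
By the outcome, as a careful person would: the job done as asked, in the order asked, and still so for the second after the job is handed in, with the robot touching nothing.
It also fails if it takes over 72 s, if anything falls off the work surface, if the arm or the gripper's body presses on something with over 40 N, if the wrist force passes 120 N, or if a joint passes its speed limit or range.

ROBOT

A 6-joint arm with a two-finger parallel gripper is mounted at the origin on a cart in front of the work surface, level with it; the furniture and walls round the work are solid. World frame = base frame: x ahead of the robot, y to its left, z up, the work surface at z = 0. Lengths are in m, angles in degrees, forces in N, time in s.
With the tool pointing down it reaches from about 0.25 to 0.775 m from the base axis. Payload 4 kg.
Tool frame: the origin (TCP) lies at the centre of the arm's flange, where the gripper is bolted on; the fingertips stand 199 mm ahead of it and the grasp point (between the pads) lies 180 mm ahead of it; z points along the fingers, y is the line along which they close (so a half turn about z gives the same grasp; the last joint's range is limited). The gripper opens to 94 mm and grips with 3 to 60 N. Pads are 16 mm wide; open, the fingers measure 119 mm over their backs; the gripper's body (75 mm by 177 mm) begins 78 mm behind the grasp point.
Start: joints at [66.744, 4.996, 78.535, -0, 96.463, -5.907], TCP at [0.164, 0.525, 0.405] pointing down, gripper open.
Joint ranges: [-177.83, 177.83], [-43.37, 116.18], [15.69, 146.23], [-61.86, 241.86], [9.47, 152.12], [-147.06, 147.06]. Speed limits (degrees/s): [159.86, 159.86, 180, 180, 180, 180].

INTERFACE

Orientations are given as a 3x3 rotation matrix whose columns are the frame's x, y, z axes.
In Python, from station import get_state, cams, ctrl gives the robot as it stands. The module is installed in compiled form; this text tells all that it offers.
- The arm moves only by the tool send_rows, never from a script. Its argument "motion" is a list that holds one entry, the list of rows, each a list of 5 numbers: the shift along the tool's x, y, z in mm, then the turn about the tool's z in rad, then the finger opening in mm, from 0 to 94. A call has exactly 5 rows; each row is the pose to reach, as a shift and turn from the pose commanded when the call began, along the tool's axes at that moment; what a row does not reach only later rows make up. A row lasts 1/12 s, in which the tool goes at most 41.7 mm and 7.16 degrees, less where a joint would pass 70% of its speed; a pose out of reach is approached as far as the arm can. A call with a gripper value outside its range is refused whole. The fingers move at their own pace and stop on an object; the grip force is fixed at half the most. Time passes only in rows, so rows that repeat a pose let the fingers close, or fill a call up. It gives the time, the measured TCP pose, the force, the opening and the grip force at its end, in the units of the state.
- get_state(): the state, without advancing time (a new reading comes with each control period).
- cams.read_camera(name): name is "scene" or "top"; returns a dict with "img" (400x640x3 uint8, red, green, blue), "camera_matrix" (3x3 intrinsics, pixels), "extrinsics" (4x4, takes a point from camera to world coordinates). Camera axes: x right, y up, looking along -z (the intrinsics and any distortion apply to the point x, -y, -z); pixel columns grow to the right and rows downward; lengths in m; the calibration is good to about 2 mm. A picture is of the moment at which its call begins. There is no depth.
- ctrl.close_job(): hands the job in; it is judged then, once.
The state is a dict: "t": time; "q": joint angles; "qd": joint speeds; "joint_torque": joint torques, N m; "ee_pos": TCP position; "tool_rot": TCP orientation; "force": force on the tool from outside, world axes, zero at the start; "ft_torque": the same for the moment, N m; "gripper_width": opening from 0.0 (shut) to 1.0 (fully open); "grip_force": force on a finger pad.
Only numpy, scipy, OpenCV 4.12 (cv2) and the standard library are available. Lean on these libraries where they do the work, as an engineer would, in place of code of your own. Each camera call takes 0.05 s, during which the arm holds its last target. There are 200 camera calls.

## Working session

There is one attempt and no reset: what is moved stays moved. The work goes in short steps, Python scripts to look and compute and a tool call to move; the robot and the scene stay as the last step left them, time stands still between calls to the robot, and variables do not carry over. Pictures are saved under pics/ and viewed, at most 10 in all, crops included, and the job is handed in when it is done.

Besides the shell and the picture viewer there is one more tool, called as a command line: name --argument value ..., lists and objects as JSON in quotes. send_rows: Moves the arm, as the interface text tells. Its arguments: {"type":"object","properties":{"motion":{"type":"array"}},"required":["motion"]}

```bash
mkdir -p pics; python3 - <<'E'
from station import get_state, cams
import cv2, numpy as np
for n in ("scene","top"):
    c=cams.read_camera(n); cv2.imwrite(f"pics/{n}0.png",c["img"][:,:,::-1])
    np.savez(f"{n}.npz",K=c["camera_matrix"],T=c["extrinsics"])
    print(n,c["camera_matrix"].round(2).tolist(),c["extrinsics"].round(4).tolist(),[k for k in c])
s=get_state();print(s)
E
```

```text
scene [[501.17, 0.0, 317.91], [0.0, 501.17, 195.38], [0.0, 0.0, 1.0]] [[-0.7985, 0.339, -0.4974, -0.0546], [-0.6019, -0.4541, 0.6569, 0.9599], [-0.0032, 0.8239, 0.5667, 0.7868], [0.0, 0.0, 0.0, 1.0]] ['img', 'camera_matrix', 'extrinsics']
top [[404.61, 0.0, 315.96], [0.0, 404.61, 204.76], [0.0, 0.0, 1.0]] [[0.0134, 0.996, -0.0884, 0.4438], [-0.9998, 0.0122, -0.0146, 0.15], [-0.0135, 0.0885, 0.996, 1.1604], [0.0, 0.0, 0.0, 1.0]] ['img', 'camera_matrix', 'extrinsics']
{'t': 0.1, 'q': array([ 6.67434669e+01,  5.03511679e+00,  7.86122955e+01,  3.36284353e-04,
        9.64636075e+01, -5.90711573e+00]), 'qd': array([ 0.10000277, -0.16604198, -0.24306523, -0.02142508,  0.01741703,
        0.01981934]), 'joint_torque': array([ 2.42496688e-03, -3.41250658e+01, -3.03301942e+01,  7.19741802e-02,
        3.03739531e-02, -1.12364153e-04]), 'ee_pos': array([0.16397517, 0.5248909 , 0.4036521 ]), 'tool_rot': array([[-9.54504076e-01,  2.98196873e-01, -7.70440716e-04],
       [ 2.98197798e-01,  9.54502442e-01, -1.77791559e-03],
       [ 2.05218676e-04, -1.92677140e-03, -9.99998123e-01]]), 'force': array([-0.35967647,  0.60318609, -0.98563555]), 'ft_torque': array([-0.03855741, -0.01244263, -0.03085227]), 'grip_force': 0.0, 'gripper_width': 1.0001494898696301}
```

View pics/scene0.png

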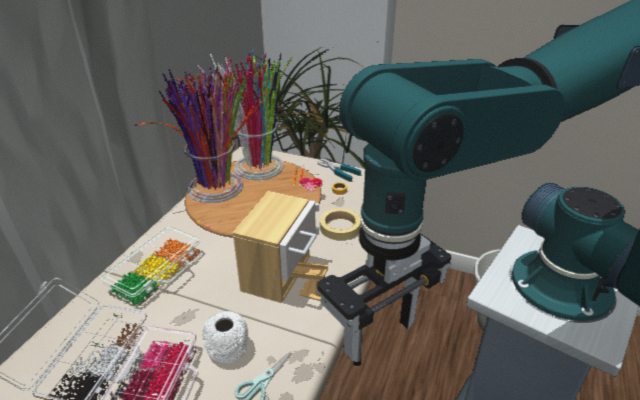

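View pics/top0.png

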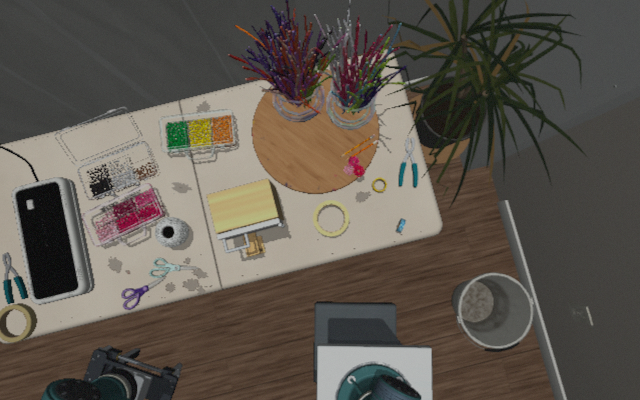

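The scene view shows the cupboard (roof around (275,218)), its door facing the robot. In the top view the roof is around (245,208), the handle at (235,243), the chute at (254,246), the standing roll at (401,226), big tape (331,219), flat roll (379,185) and the punch (408,165). I'll zoom in to measure.

```bash
python3 - <<'E'
import cv2, numpy as np
i=cv2.imread("pics/top0.png")
a=cv2.resize(i[170:270,195:295],(600,600),interpolation=cv2.INTER_CUBIC)
b=cv2.resize(i[210:243,385:418],(200,200),interpolation=cv2.INTER_CUBIC)
p=np.zeros((600,800,3),np.uint8);p[:,:600]=a;p[:200,600:]=b
for k in range(0,100,10):
    cv2.line(p,(k*6,0),(k*6,6),(0,0,255),1);cv2.line(p,(0,k*6),(6,k*6),(0,0,255),1)
s=cv2.imread("pics/scene0.png")
cv2.imwrite("pics/c1.png",p)
cv2.imwrite("pics/c2.png",cv2.resize(s[180:310,225:385],(800,650),interpolation=cv2.INTER_CUBIC)[:600])
E
```

```text
(no output)
```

View pics/c1.png

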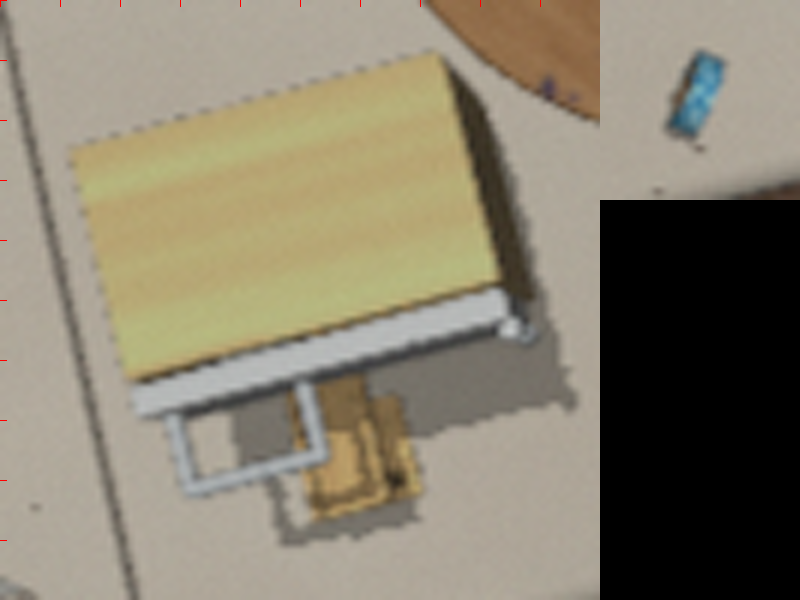

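View pics/c2.png

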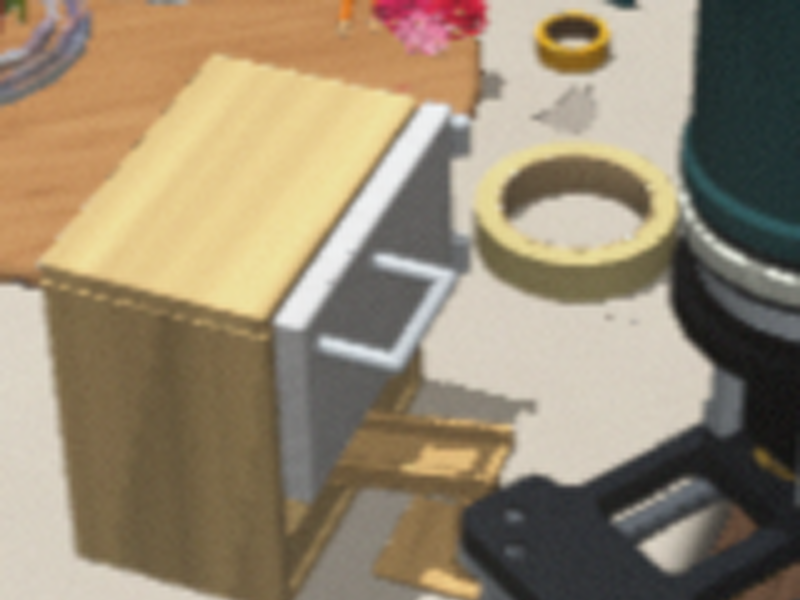

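The crops show the cupboard: roof corners (crop px) at (440,53), (72,150), (130,378), (498,285) from the top; in the scene crop at (215,55), (42,268), (272,325), (415,100), with bar ends at (447,275) and (398,362). Now I fit the pose jointly.

```bash
cat > h.py <<'E'
import numpy as np, json, sys
from scipy.optimize import least_squares
cam={n:np.load(n+".npz") for n in("scene","top")}
def proj(n,P):
    K,T=cam[n]["K"],cam[n]["T"]; p=(np.atleast_2d(P)-T[:3,3])@T[:3,:3]
    p=p*[1,-1,-1]; u=p@K.T; return u[:,:2]/u[:,2:]
def onz(n,uv,z):
    K,T=cam[n]["K"],cam[n]["T"]; d=np.linalg.inv(K)@[*uv,1]; d=T[:3,:3]@(d*[1,-1,-1]); o=T[:3,3]
    return o+d*(z-o[2])/d[2]
E
python3 - <<'E'
from h import *
import cv2
t=lambda a:[(a[0]+.5)/6-.5+195,(a[1]+.5)/6-.5+170]
s=lambda a:[(a[0]+.5)/5-.5+225,(a[1]+.5)/5-.5+180]
C=np.array([[.05,-.08,.165],[.05,.08,.165],[-.05,.08,.165],[-.05,-.08,.165]])
T=np.array([t(a) for a in[(440,53),(72,150),(130,378),(498,285)]])
S=np.array([s(a) for a in[(215,55),(42,268),(272,325),(415,100)]])
def W(p,P): c,q=np.cos(p[2]),np.sin(p[2]); return P@np.array([[c,q,0],[-q,c,0],[0,0,1]])+[p[0],p[1],0]
f=lambda p:np.r_[(proj("top",W(p,C))-T).ravel(),(proj("scene",W(p,C))-S).ravel()]
for g in (f,lambda p:f(p)[:8],lambda p:f(p)[8:]):
    r=least_squares(g,[.43,.33,.25]); print(r.x.round(4),r.fun.round(1))
r=least_squares(f,[.43,.33,.25]);np.save("cup.npy",r.x)
H=np.array([[-.052-.014-.033,-.08+.12+d,.147] for d in(-.028,.028)])
print("handle pred scene crop",(proj("scene",W(r.x,H))-[225,180])*5,"top",(proj("top",W(r.x,H))-[195,170])*6)
im=cv2.imread("pics/top0.png")[210:243,385:418].astype(int)
m=((im[:,:,0]-im[:,:,2])>15).astype(np.uint8)
v,u=np.nonzero(m);uv=np.c_[u,v]+[385,210]
P=np.array([onz("top",q,.03)[:2] for q in uv]);c=P.mean(0);w,V=np.linalg.eigh(np.cov((P-c).T))
print(len(uv),uv.mean(0),c,np.sqrt(w*12),"long dir deg",np.degrees(np.arctan2(V[1,1],V[0,1])), cv2.minAreaRect(uv.astype(np.float32)))
for n,uv in(("big",(331,219)),("flat",(379,185)),("punch",(408,165))): print(n,onz("top",uv,.01).round(3))
E
```

```text
[0.526  0.3499 0.2829] [-0.8  0.  -1.6  1.  -1.5  1.9 -0.1  0.  -0.2 -1.4 -0.5 -2.  -0.6 -2.
  1.4 -1.5]
[0.5278 0.3474 0.2686] [ 0.6 -0.3 -0.5 -0.3 -0.9  0.8  0.7 -0.2]
[0.5221 0.3543 0.2955] [-0.8  0.1 -0.4  0.1  0.  -0.2  1.2 -0.2]
handle pred scene crop [[449.44092299 273.12185437]
 [397.43501216 358.56485304]] top [[316.63142112 457.49626514]
 [186.65192547 493.49870447]]
60 [401.03333333 225.15      ] [ 0.48993043 -0.07111635] [0.01302985 0.03615895] long dir deg 158.189844358322 ((401.1896667480469, 225.27586364746094), (5.0137739181518555, 12.998673439025879), 21.801406860351562)
big [0.506 0.124 0.01 ]
flat [ 0.605 -0.013  0.01 ]
punch [ 0.664 -0.096  0.01 ]
```

```bash
cat > plan.py <<'E'
# usage: plan.py 'kind args' x<=5 ; d r n theta tipz open | c cx cy tipz open (tool y along cup y) | w x y tipz psi_deg open
from h import *
from station import get_state
import os
cx,cy,a=np.load("cup.npy"); u=lambda t:np.array([np.cos(t),np.sin(t)])
HG=np.array([cx,cy])-.052*u(a)-.08*u(a+np.pi/2)
def wp(s):
    k,*v=s.split(); v=[float(x) for x in v]
    if k=="d": r,n,th,z,o=v; return [*(HG+r*u(a+np.pi/2+th)+n*u(a+np.pi+th)),z+.199,a+th,o]
    if k=="c": X,Y,z,o=v; return [*(np.array([cx,cy])+X*u(a)+Y*u(a+np.pi/2)),z+.199,a+np.pi/2,o]
    x,y,z,p,o=v; return [x,y,z+.199,np.radians(p),o]
s=get_state(); R=s["tool_rot"]; m=[*s["ee_pos"],np.arctan2(R[1,1],R[0,1])]
c=json.load(open("cmd.json")) if os.path.exists("cmd.json") else [.164,.525,.405,m[3]]
print("t %.2f err(mm) %s psi err %.3f F %s w %.1f gf %.1f q %s"%(s["t"],((np.array(m)-c)[:3]*1e3).round(1),m[3]-c[3],s["force"].round(1),s["gripper_width"]*94,s["grip_force"],s["q"].round(0)))
A=sys.argv[1:]
if A:
    W=[wp(x) for x in A]; W+= [W[-1]]*(5-len(W)); rows=[]
    for x,y,z,p,o in W:
        d=np.array([x-c[0],y-c[1]]); yv=u(c[3]); xv=u(c[3]+np.pi/2)
        rows.append([float(round(q*2000)/2) for q in(d@xv,d@yv,c[2]-z)]+[round(c[3]-p,2)+0.,o])
    b=rows[-1]; e=np.array(c[:2])+(b[0]*xv+b[1]*yv)/1e3
    json.dump([*e,c[2]-b[2]/1e3,c[3]-b[3]],open("cmd.json","w"))
    print(json.dumps([rows]))
E
python3 plan.py 'd .12 .047 0 .215 25'
```

```text
t 0.10 err(mm) [-0.  -0.1 -1.3] psi err 0.000 F [-0.4  0.6 -1. ] w 94.0 gf 0.0 q [67.  5. 79.  0. 96. -6.]
[[[-293.0, -80.5, -9.0, 0.99, 25.0], [-293.0, -80.5, -9.0, 0.99, 25.0], [-293.0, -80.5, -9.0, 0.99, 25.0], [-293.0, -80.5, -9.0, 0.99, 25.0], [-293.0, -80.5, -9.0, 0.99, 25.0]]]
```

```bash
rm cmd.json; python3 plan.py 'w .29 .45 .21 44 25'; python3 plan.py 'd .12 .047 0 .21 25'
```

```text
t 0.10 err(mm) [-0.  -0.1 -1.3] psi err 0.000 F [-0.4  0.6 -1. ] w 94.0 gf 0.0 q [67.  5. 79.  0. 96. -6.]
[[[-142.5, -34.0, -4.0, 0.5, 25.0], [-142.5, -34.0, -4.0, 0.5, 25.0], [-142.5, -34.0, -4.0, 0.5, 25.0], [-142.5, -34.0, -4.0, 0.5, 25.0], [-142.5, -34.0, -4.0, 0.5, 25.0]]]
t 0.10 err(mm) [-125.9   74.8   -5.3] psi err 0.500 F [-0.4  0.6 -1. ] w 94.0 gf 0.0 q [67.  5. 79.  0. 96. -6.]
[[[-154.5, 31.5, 0.0, 0.49, 25.0], [-154.5, 31.5, 0.0, 0.49, 25.0], [-154.5, 31.5, 0.0, 0.49, 25.0], [-154.5, 31.5, 0.0, 0.49, 25.0], [-154.5, 31.5, 0.0, 0.49, 25.0]]]
```

send_rows --motion '[[[-142.5,-34,-4,0.5,25],[-142.5,-34,-4,0.5,25],[-142.5,-34,-4,0.5,25],[-142.5,-34,-4,0.5,25],[-142.5,-34,-4,0.5,25]]]'

```text
t: 0.52
ee_pos: [0.2931, 0.448, 0.4081]
tool_rot: [[-0.688, 0.726, 0.001], [0.726, 0.688, -0.002], [-0.002, -0.0, -1.0]]
force: [-0.7, 0.4, 0.4]
gripper_width: 0.682
grip_force: 0.0
```

send_rows --motion '[[[-154.5,31.5,0,0.49,25],[-154.5,31.5,0,0.49,25],[-154.5,31.5,0,0.49,25],[-154.5,31.5,0,0.49,25],[-154.5,31.5,0,0.49,25]]]'

```text
t: 0.93
ee_pos: [0.4233, 0.3583, 0.4076]
tool_rot: [[-0.267, 0.964, 0.001], [0.964, 0.267, -0.002], [-0.002, -0.0, -1.0]]
force: [0.7, -0.3, 0.5]
gripper_width: 0.326
grip_force: 0.0
```

```bash
python3 - <<'E'
from station import cams
import cv2,numpy as np
i=cams.read_camera("scene")["img"][:,:,::-1]; cv2.imwrite("pics/s1.png",i)
j=cams.read_camera("top")["img"][:,:,::-1]
p=np.hstack([cv2.resize(x,(400,400),interpolation=cv2.INTER_CUBIC) for x in (i[170:300,220:350],j[170:270,190:290])])
cv2.imwrite("pics/a1.png",p)
E
python3 plan.py 'd .12 .047 0 .132 25'
```

```text
t 1.03 err(mm) [ 0.3 -0.1 -1.1] psi err 0.001 F [-0.7  0.3  0.3] w 26.0 gf 0.0 q [35.  5. 78.  0. 97. 19.]
[[[0.0, 0.0, 78.0, 0.0, 25.0], [0.0, 0.0, 78.0, 0.0, 25.0], [0.0, 0.0, 78.0, 0.0, 25.0], [0.0, 0.0, 78.0, 0.0, 25.0], [0.0, 0.0, 78.0, 0.0, 25.0]]]
```

View pics/a1.png

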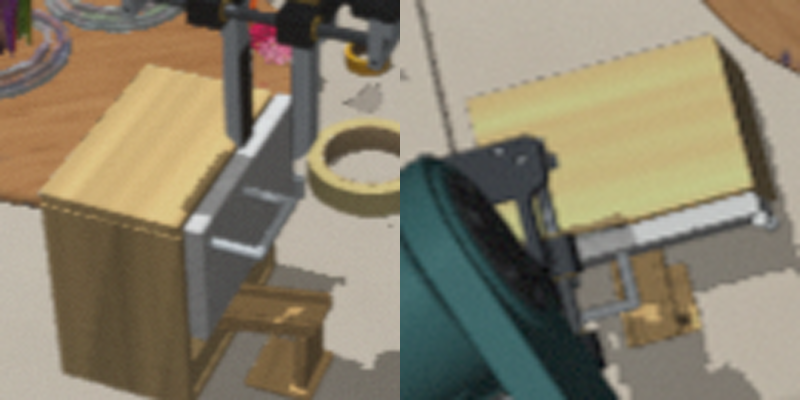

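The fingers hang above the door and bar, with the bar ends around (245,190)–(290,205) in the crop. Calibration says they straddle it, so I go down, watching the force.

send_rows --motion '[[[0,0,20,0,25],[0,0,40,0,25],[0,0,60,0,25],[0,0,78,0,25],[0,0,78,0,25]]]'

```text
t: 1.45
ee_pos: [0.4173, 0.3616, 0.326]
tool_rot: [[-0.279, 0.96, -0.008], [0.96, 0.279, -0.004], [-0.002, -0.009, -1.0]]
force: [-1.0, 0.5, -0.4]
gripper_width: 0.27
grip_force: 0.0
```

send_rows --motion '[[[0,0,0,0,0],[0,0,0,0,0],[0,0,0,0,0],[0,0,0,0,0],[0,0,0,0,0]]]'

```text
t: 1.87
ee_pos: [0.4195, 0.3613, 0.3326]
tool_rot: [[-0.275, 0.961, 0.001], [0.961, 0.275, 0.003], [0.002, 0.001, -1.0]]
force: [-2.9, -0.2, 4.4]
gripper_width: 0.077
grip_force: 30.0
```

```bash
python3 plan.py 'd .12 .047 .06 .132 0' 'd .12 .047 .12 .132 0' 'd .12 .047 .18 .132 0' 'd .12 .047 .24 .132 0' 'd .12 .047 .29 .132 0'
```

```text
t 1.87 err(mm) [-0.4  0.5  1.6] psi err 0.001 F [-2.9 -0.2  4.4] w 7.3 gf 30.0 q [35.  7. 85.  0. 88. 19.]
[[[-3.0, -7.5, 0.0, -0.06, 0.0], [-6.5, -14.0, 0.0, -0.12, 0.0], [-10.5, -21.0, 0.0, -0.18, 0.0], [-15.0, -27.5, 0.0, -0.24, 0.0], [-18.5, -32.5, 0.0, -0.29, 0.0]]]
```

send_rows --motion '[[[-3,-7.5,0,-0.06,0],[-6.5,-14,0,-0.12,0],[-10.5,-21,0,-0.18,0],[-15,-27.5,0,-0.24,0],[-18.5,-32.5,0,-0.29,0]]]'

```text
t: 2.28
ee_pos: [0.3932, 0.3345, 0.3326]
tool_rot: [[-0.541, 0.841, 0.001], [0.841, 0.541, 0.004], [0.003, 0.003, -1.0]]
force: [-2.7, 2.9, 3.5]
gripper_width: 0.073
grip_force: 30.0
```

```bash
python3 plan.py 'd .12 .047 .31 .132 0' 'd .12 .047 .33 .132 0' 'd .12 .047 .35 .132 0' 'd .12 .047 .36 .132 0' 'd .12 .047 .36 .132 0'
```

```text
t 2.28 err(mm) [-0.5  0.4  1.6] psi err 0.003 F [-2.7  2.9  3.5] w 6.8 gf 30.0 q [34.  2. 90.  0. 88.  1.]
[[[-1.0, -2.5, 0.0, -0.02, 0.0], [-2.0, -5.0, 0.0, -0.04, 0.0], [-3.5, -7.0, 0.0, -0.06, 0.0], [-4.0, -8.5, 0.0, -0.07, 0.0], [-4.0, -8.5, 0.0, -0.07, 0.0]]]
```

send_rows --motion '[[[-1,-2.5,0,-0.02,0],[-2,-5,0,-0.04,0],[-3.5,-7,0,-0.06,0],[-4,-8.5,0,-0.07,0],[-4,-8.5,0,-0.07,0]]]'

```text
t: 2.7
ee_pos: [0.3882, 0.3268, 0.3325]
tool_rot: [[-0.596, 0.803, 0.0], [0.803, 0.596, 0.004], [0.003, 0.002, -1.0]]
force: [-5.6, 2.2, 6.4]
gripper_width: 0.076
grip_force: 30.0
```

```bash
python3 plan.py 'd .12 .047 .37 .132 0' 'd .12 .047 .38 .132 0'
```

```text
t 2.70 err(mm) [-0.5  0.7  1.5] psi err 0.001 F [-5.6  2.2  6.4] w 7.1 gf 30.0 q [34.  1. 91.  0. 88. -3.]
[[[-0.5, -1.0, 0.0, -0.01, 0.0], [-1.0, -2.0, 0.0, -0.02, 0.0], [-1.0, -2.0, 0.0, -0.02, 0.0], [-1.0, -2.0, 0.0, -0.02, 0.0], [-1.0, -2.0, 0.0, -0.02, 0.0]]]
```

send_rows --motion '[[[-0.5,-1,0,-0.01,0],[-1,-2,0,-0.02,0],[-1,-2,0,-0.02,0],[-1,-2,0,-0.02,0],[-1,-2,0,-0.02,0]]]'

```text
t: 3.12
ee_pos: [0.3874, 0.3254, 0.3325]
tool_rot: [[-0.612, 0.791, 0.001], [0.791, 0.612, 0.006], [0.004, 0.004, -1.0]]
force: [-5.1, 4.6, 6.1]
gripper_width: 0.077
grip_force: 30.0
```

```bash
python3 plan.py 'd .12 .047 .39 .132 0' 'd .12 .047 .40 .132 0'
```

```text
t 3.12 err(mm) [-0.3  1.2  1.5] psi err 0.000 F [-5.1  4.6  6.1] w 7.2 gf 30.0 q [34.  1. 91.  0. 88. -4.]
[[[-0.5, -1.5, 0.0, -0.01, 0.0], [-1.0, -2.5, 0.0, -0.02, 0.0], [-1.0, -2.5, 0.0, -0.02, 0.0], [-1.0, -2.5, 0.0, -0.02, 0.0], [-1.0, -2.5, 0.0, -0.02, 0.0]]]
```

send_rows --motion '[[[-0.5,-1.5,0,-0.01,0],[-1,-2.5,0,-0.02,0],[-1,-2.5,0,-0.02,0],[-1,-2.5,0,-0.02,0],[-1,-2.5,0,-0.02,0]]]'

```text
t: 3.53
ee_pos: [0.3866, 0.324, 0.3326]
tool_rot: [[-0.628, 0.779, 0.003], [0.779, 0.628, 0.01], [0.006, 0.009, -1.0]]
force: [-1.9, 8.8, 3.0]
gripper_width: 0.076
grip_force: 30.1
```

```bash
python3 plan.py; python3 - <<'E'
from station import cams
import cv2,numpy as np
i=cams.read_camera("scene")["img"][:,:,::-1]
j=cams.read_camera("top")["img"][:,:,::-1]
p=np.hstack([cv2.resize(x,(400,400),interpolation=cv2.INTER_CUBIC) for x in (i[170:300,220:350],j[170:270,190:290])])
cv2.imwrite("pics/a2.png",p)
E
```

```text
t 3.53 err(mm) [0.3 2.2 1.6] psi err 0.000 F [-1.9  8.8  3. ] w 7.1 gf 30.1 q [33.  0. 91.  0. 88. -5.]
```

View pics/a2.png

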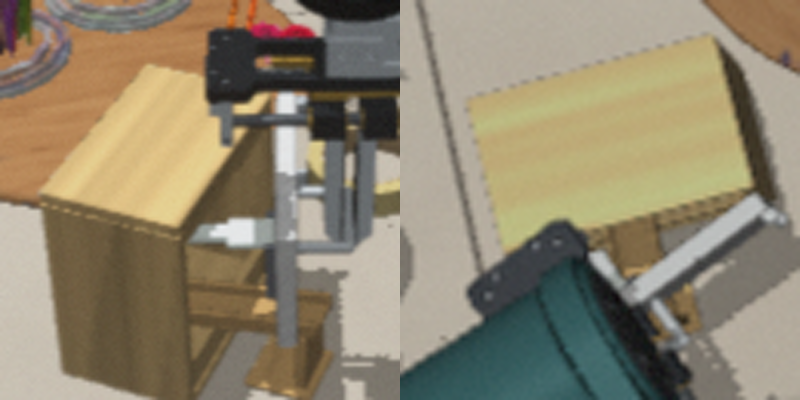

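The door stands ajar, held by the catch, whose tongue shows under the rail at (235,235). The force rises as I pull. Release, rise, and move over the door panel.

```bash
python3 plan.py 'd .12 .047 .395 .132 25' 'd .12 .047 .39 .132 25' ; python3 plan.py 'd .12 .047 .385 .16 25' 'd .12 .047 .385 .19 25' 'd .12 .047 .385 .21 25' 'd .117 .02 .385 .21 25' 'd .117 .007 .385 .21 25';python3 plan.py 'd .117 .007 .385 .19 25' 'd .117 .007 .385 .17 25' 'd .117 .007 .385 .15 25' 'd .117 .007 .385 .14 25' 
```

```text
t 3.63 err(mm) [0.3 2.2 1.6] psi err 0.000 F [-1.6  9.2  3.4] w 6.8 gf 30.1 q [33.  0. 91.  0. 88. -5.]
[[[0.5, 0.5, 0.0, 0.0, 25.0], [0.5, 1.0, 0.0, 0.01, 25.0], [0.5, 1.0, 0.0, 0.01, 25.0], [0.5, 1.0, 0.0, 0.01, 25.0], [0.5, 1.0, 0.0, 0.01, 25.0]]]
t 3.63 err(mm) [-0.2  1.2  1.6] psi err 0.010 F [-1.6  9.2  3.4] w 6.8 gf 30.1 q [33.  0. 91.  0. 88. -5.]
[[[0.5, 1.0, -28.0, 0.0, 25.0], [0.5, 1.0, -58.0, 0.0, 25.0], [0.5, 1.0, -78.0, 0.0, 25.0], [-2.5, 28.0, -78.0, 0.0, 25.0], [-2.5, 41.0, -78.0, 0.0, 25.0]]]
t 3.63 err(mm) [-33.9 -22.2 -76.4] psi err 0.010 F [-1.6  9.2  3.4] w 6.8 gf 30.1 q [33.  0. 91.  0. 88. -5.]
[[[0.0, 0.0, 20.0, 0.0, 25.0], [0.0, 0.0, 40.0, 0.0, 25.0], [0.0, 0.0, 60.0, 0.0, 25.0], [0.0, 0.0, 70.0, 0.0, 25.0], [0.0, 0.0, 70.0, 0.0, 25.0]]]
```

send_rows --motion '[[[0.5,0.5,0,0,25],[0.5,1,0,0.01,25],[0.5,1,0,0.01,25],[0.5,1,0,0.01,25],[0.5,1,0,0.01,25]]]'

```text
t: 4.05
ee_pos: [0.3869, 0.3225, 0.3302]
tool_rot: [[-0.619, 0.785, -0.0], [0.785, 0.619, -0.001], [-0.001, -0.001, -1.0]]
force: [0.5, -0.1, 0.1]
gripper_width: 0.269
grip_force: 0.0
```

send_rows --motion '[[[0.5,1,-28,0,25],[0.5,1,-58,0,25],[0.5,1,-78,0,25],[-2.5,28,-78,0,25],[-2.5,41,-78,0,25]]]'

```text
t: 4.47
ee_pos: [0.4218, 0.3465, 0.4111]
tool_rot: [[-0.619, 0.786, 0.005], [0.786, 0.619, 0.003], [-0.001, 0.006, -1.0]]
force: [0.7, -0.5, -0.5]
gripper_width: 0.266
grip_force: 0.0
```

```bash
python3 plan.py; python3 - <<'E'
from station import cams
import cv2,numpy as np
i=cams.read_camera("scene")["img"][:,:,::-1]
j=cams.read_camera("top")["img"][:,:,::-1]
p=np.hstack([cv2.resize(x,(400,400),interpolation=cv2.INTER_CUBIC) for x in (i[170:300,220:350],j[170:270,190:290])])
cv2.imwrite("pics/a3.png",p)
E
```

```text
t 4.47 err(mm) [ 1.3  0.2 72.1] psi err -0.001 F [ 0.7 -0.5 -0.5] w 25.0 gf 0.0 q [33.  4. 79. -0. 97. -5.]
```

View pics/a3.png

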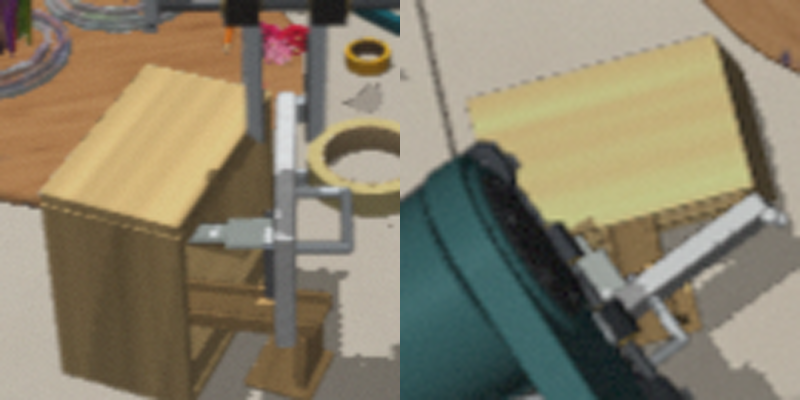

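The fingers straddle the door panel, one over the catch pad and one over the slot behind the bar. Descend.

send_rows --motion '[[[0,0,20,0,25],[0,0,40,0,25],[0,0,60,0,25],[0,0,70,0,25],[0,0,70,0,25]]]'

```text
t: 4.98
ee_pos: [0.4195, 0.3455, 0.3352]
tool_rot: [[-0.619, 0.785, -0.006], [0.785, 0.619, -0.004], [0.0, -0.007, -1.0]]
force: [-1.5, -0.3, -0.3]
gripper_width: 0.271
grip_force: 0.0
```

```bash
python3 plan.py 'd .117 .007 .385 .134 25' 'd .117 .007 .385 .128 25' 'd .117 .007 .385 .122 25' 'd .117 .007 .385 .118 25' 
```

```text
t 4.98 err(mm) [-1.  -0.8 -3.8] psi err -0.000 F [-1.5 -0.3 -0.3] w 25.5 gf 0.0 q [33.  6. 86. -0. 89. -5.]
[[[0.0, 0.0, 6.0, 0.0, 25.0], [0.0, 0.0, 12.0, 0.0, 25.0], [0.0, 0.0, 18.0, 0.0, 25.0], [0.0, 0.0, 22.0, 0.0, 25.0], [0.0, 0.0, 22.0, 0.0, 25.0]]]
```

send_rows --motion '[[[0,0,6,0,25],[0,0,12,0,25],[0,0,18,0,25],[0,0,22,0,25],[0,0,22,0,25]]]'

```text
t: 5.4
ee_pos: [0.4207, 0.3464, 0.3173]
tool_rot: [[-0.619, 0.785, 0.002], [0.785, 0.619, 0.001], [-0.0, 0.002, -1.0]]
force: [0.3, 1.0, 6.1]
gripper_width: 0.267
grip_force: 2.5
```

```bash
python3 plan.py 'd .117 .007 .42 .118 25' 'd .117 .007 .45 .118 25' 'd .117 .007 .48 .118 25' 'd .117 .007 .51 .118 25' 'd .117 .007 .54 .118 25'
```

```text
t 5.40 err(mm) [0.2 0.1 0.3] psi err -0.000 F [0.3 1.  6.1] w 25.1 gf 2.5 q [34.  6. 87.  0. 86. -5.]
[[[-0.5, -4.5, 0.0, -0.03, 25.0], [-1.0, -8.0, 0.0, -0.06, 25.0], [-1.5, -11.5, 0.0, -0.09, 25.0], [-2.0, -15.0, 0.0, -0.12, 25.0], [-2.5, -18.0, 0.0, -0.15, 25.0]]]
```

The catch is down, with 6 N upward. Draw the door on.

send_rows --motion '[[[-0.5,-4.5,0,-0.03,25],[-1,-8,0,-0.06,25],[-1.5,-11.5,0,-0.09,25],[-2,-15,0,-0.12,25],[-2.5,-18,0,-0.15,25]]]'

```text
t: 5.82
ee_pos: [0.4081, 0.3335, 0.3181]
tool_rot: [[-0.731, 0.682, 0.002], [0.682, 0.731, 0.002], [-0.0, 0.003, -1.0]]
force: [0.3, 0.6, 5.1]
gripper_width: 0.268
grip_force: 2.4
```

```bash
python3 plan.py 'd .117 .007 .59 .118 25' 'd .117 .007 .64 .118 25' 'd .117 .007 .69 .118 25' 'd .117 .007 .74 .118 25' 'd .117 .007 .79 .118 25'
```

```text
t 5.82 err(mm) [0.1 0.3 1.1] psi err 0.002 F [0.3 0.6 5.1] w 25.2 gf 2.4 q [ 33.   4.  90.   0.  86. -14.]
[[[-0.5, -6.0, 0.0, -0.05, 25.0], [-1.5, -12.0, 0.0, -0.1, 25.0], [-2.5, -17.5, 0.0, -0.15, 25.0], [-4.0, -23.5, 0.0, -0.2, 25.0], [-5.5, -29.0, 0.0, -0.25, 25.0]]]
```

send_rows --motion '[[[-0.5,-6,0,-0.05,25],[-1.5,-12,0,-0.1,25],[-2.5,-17.5,0,-0.15,25],[-4,-23.5,0,-0.2,25],[-5.5,-29,0,-0.25,25]]]'

```text
t: 6.23
ee_pos: [0.392, 0.3085, 0.3181]
tool_rot: [[-0.878, 0.479, 0.002], [0.479, 0.878, 0.003], [-0.0, 0.003, -1.0]]
force: [-0.2, 1.0, 5.1]
gripper_width: 0.266
grip_force: 2.5
```

```bash
python3 plan.py 'd .117 .007 .87 .118 25' 'd .117 .007 .95 .118 25' 'd .117 .007 1.03 .118 25' 'd .117 .007 1.11 .118 25' 'd .117 .007 1.19 .118 25'; python3 plan.py 'd .117 .007 1.28 .12 25' 'd .117 .007 1.37 .12 25' 'd .117 .007 1.46 .12 25' 'd .117 .007 1.55 .12 25' 'd .117 .007 1.64 .12 25';python3 plan.py 'd .117 .007 1.73 .12 25' 'd .117 .007 1.82 .12 25' 'd .117 .007 1.91 .12 25' 'd .117 .007 2.00 .12 25' 'd .117 .007 2.08 .12 25'
```

```text
t 6.23 err(mm) [-0.1  0.3  1.1] psi err 0.003 F [-0.2  1.   5.1] w 25.0 gf 2.5 q [ 32.   0.  93.   0.  86. -30.]
[[[-1.0, -9.5, 0.0, -0.08, 25.0], [-3.0, -18.5, 0.0, -0.16, 25.0], [-5.5, -27.5, 0.0, -0.24, 25.0], [-8.5, -36.5, 0.0, -0.32, 25.0], [-12.5, -45.0, 0.0, -0.4, 25.0]]]
t 6.23 err(mm) [10.7 45.7  1.1] psi err -0.397 F [-0.2  1.   5.1] w 25.0 gf 2.5 q [ 32.   0.  93.   0.  86. -30.]
[[[-1.0, -10.5, -2.0, -0.09, 25.0], [-3.0, -20.5, -2.0, -0.18, 25.0], [-6.0, -30.5, -2.0, -0.27, 25.0], [-10.0, -40.5, -2.0, -0.36, 25.0], [-15.0, -50.0, -2.0, -0.45, 25.0]]]
t 6.23 err(mm) [ 0.9 97.  -0.9] psi err -0.847 F [-0.2  1.   5.1] w 25.0 gf 2.5 q [ 32.   0.  93.   0.  86. -30.]
[[[-1.0, -10.5, 0.0, -0.09, 25.0], [-3.0, -20.5, 0.0, -0.18, 25.0], [-6.0, -31.0, 0.0, -0.27, 25.0], [-10.0, -40.5, 0.0, -0.36, 25.0], [-14.0, -49.0, 0.0, -0.44, 25.0]]]
```

send_rows --motion '[[[-1,-9.5,0,-0.08,25],[-3,-18.5,0,-0.16,25],[-5.5,-27.5,0,-0.24,25],[-8.5,-36.5,0,-0.32,25],[-12.5,-45,0,-0.4,25]]]'

```text
t: 6.65
ee_pos: [0.3809, 0.2629, 0.3178]
tool_rot: [[-0.995, 0.098, 0.0], [0.098, 0.995, 0.002], [0.0, 0.002, -1.0]]
force: [-0.3, 1.4, 5.0]
gripper_width: 0.268
grip_force: 2.5
```

send_rows --motion '[[[-1,-10.5,-2,-0.09,25],[-3,-20.5,-2,-0.18,25],[-6,-30.5,-2,-0.27,25],[-10,-40.5,-2,-0.36,25],[-15,-50,-2,-0.45,25]]]'

```text
t: 7.07
ee_pos: [0.3908, 0.2112, 0.3195]
tool_rot: [[-0.939, -0.345, -0.001], [-0.345, 0.939, 0.001], [0.0, 0.001, -1.0]]
force: [-2.3, 0.5, 4.3]
gripper_width: 0.268
grip_force: 2.4
```

send_rows --motion '[[[-1,-10.5,0,-0.09,25],[-3,-20.5,0,-0.18,25],[-6,-31,0,-0.27,25],[-10,-40.5,0,-0.36,25],[-14,-49,0,-0.44,25]]]'

```text
t: 7.48
ee_pos: [0.4211, 0.1697, 0.3195]
tool_rot: [[-0.703, -0.711, 0.0], [-0.711, 0.703, 0.0], [-0.0, 0.0, -1.0]]
force: [-0.8, 0.3, 5.8]
gripper_width: 0.267
grip_force: 2.3
```

```bash
python3 plan.py 'd .117 .009 2.07 .12 25' 'd .117 .009 2.07 .15 25' 'd .117 .009 2.07 .19 25' 'd .117 .009 2.07 .21 25'
```

```text
t 7.48 err(mm) [ 0.1 -0.5  0.5] psi err 0.004 F [-0.8  0.3  5.8] w 25.1 gf 2.3 q [  15.   -5.   99.    0.   87. -121.]
[[[0.0, -1.0, 0.0, 0.01, 25.0], [0.0, -1.0, -30.0, 0.01, 25.0], [0.0, -1.0, -70.0, 0.01, 25.0], [0.0, -1.0, -90.0, 0.01, 25.0], [0.0, -1.0, -90.0, 0.01, 25.0]]]
```

send_rows --motion '[[[0,-1,0,0.01,25],[0,-1,-30,0.01,25],[0,-1,-70,0.01,25],[0,-1,-90,0.01,25],[0,-1,-90,0.01,25]]]'

```text
t: 7.9
ee_pos: [0.4221, 0.1699, 0.414]
tool_rot: [[-0.715, -0.7, 0.009], [-0.7, 0.715, 0.003], [-0.009, -0.005, -1.0]]
force: [0.1, 0.2, 0.5]
gripper_width: 0.264
grip_force: 0.0
```

```bash
python3 plan.py 'w .455 .05 .21 101 45'; python3 plan.py 'w .489 -.071 .20 68.2 45';python3 plan.py 'w .489 -.071 .16 68.2 45' 'w .489 -.071 .12 68.2 45' 'w .489 -.071 .09 68.2 45' 'w .489 -.071 .06 68.2 45'
```

```text
t 7.90 err(mm) [0.4 0.4 5. ] psi err -0.002 F [0.1 0.2 0.5] w 24.9 gf 0.0 q [  15.   -8.   90.    0.   97. -120.]
[[[60.0, -108.5, 0.0, 0.59, 45.0], [60.0, -108.5, 0.0, 0.59, 45.0], [60.0, -108.5, 0.0, 0.59, 45.0], [60.0, -108.5, 0.0, 0.59, 45.0], [60.0, -108.5, 0.0, 0.59, 45.0]]]
t 7.90 err(mm) [-32.9 119.8   5. ] psi err 0.588 F [0.1 0.2 0.5] w 24.9 gf 0.0 q [  15.   -8.   90.    0.   97. -120.]
[[[-11.0, -125.5, 10.0, 0.57, 45.0], [-11.0, -125.5, 10.0, 0.57, 45.0], [-11.0, -125.5, 10.0, 0.57, 45.0], [-11.0, -125.5, 10.0, 0.57, 45.0], [-11.0, -125.5, 10.0, 0.57, 45.0]]]
t 7.90 err(mm) [-67.1 241.1  15. ] psi err 1.158 F [0.1 0.2 0.5] w 24.9 gf 0.0 q [  15.   -8.   90.    0.   97. -120.]
[[[0.0, 0.0, 40.0, 0.0, 45.0], [0.0, 0.0, 80.0, 0.0, 45.0], [0.0, 0.0, 110.0, 0.0, 45.0], [0.0, 0.0, 140.0, 0.0, 45.0], [0.0, 0.0, 140.0, 0.0, 45.0]]]
```

send_rows --motion '[[[60,-108.5,0,0.59,45],[60,-108.5,0,0.59,45],[60,-108.5,0,0.59,45],[60,-108.5,0,0.59,45],[60,-108.5,0,0.59,45]]]'

```text
t: 8.32
ee_pos: [0.4552, 0.048, 0.4066]
tool_rot: [[-0.985, -0.174, -0.004], [-0.174, 0.985, 0.0], [0.003, 0.001, -1.0]]
force: [0.9, 0.0, -0.1]
gripper_width: 0.477
grip_force: 0.0
```

send_rows --motion '[[[-11,-125.5,10,0.57,45],[-11,-125.5,10,0.57,45],[-11,-125.5,10,0.57,45],[-11,-125.5,10,0.57,45],[-11,-125.5,10,0.57,45]]]'

```text
t: 8.73
ee_pos: [0.4894, -0.0733, 0.3958]
tool_rot: [[-0.923, 0.384, -0.005], [0.384, 0.923, 0.001], [0.005, -0.001, -1.0]]
force: [0.1, 1.8, 0.8]
gripper_width: 0.476
grip_force: 0.0
```

```bash
python3 plan.py; python3 - <<'E'
from station import cams
from h import *
import cv2
i=cams.read_camera("scene")["img"][:,:,::-1]
j=cams.read_camera("top")["img"][:,:,::-1]
u=proj("scene",[.49,-.071,.02])[0];x,y=int(u[0])-40,int(u[1])-40;print("roll at scene crop",(u-[x,y])*5,"off",x,y)
p=np.hstack([cv2.resize(k,(400,400),interpolation=cv2.INTER_CUBIC) for k in (i[y:y+80,x:x+80],j[170:290,190:310])])
cv2.imwrite("pics/a4.png",p)
E
```

```text
t 8.73 err(mm) [  0.2  -2.1 136.8] psi err -0.012 F [0.1 1.8 0.8] w 44.7 gf 0.0 q [-15.  -2.  87.   0.  96. -82.]
roll at scene crop [200.37951322 203.9081491 ] off 346 147
```

View pics/a4.png

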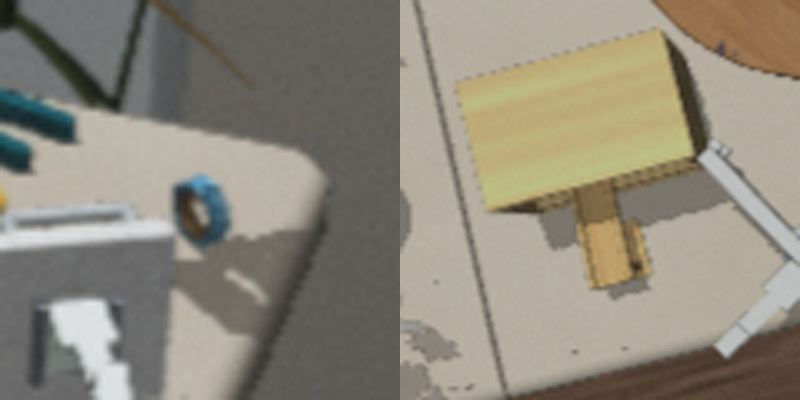

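The door stands wide open and the chute is clear. The roll's centre is at scene crop (201,212), against a predicted (200,204), within the calibration bias. Descend and grasp.

send_rows --motion '[[[0,0,40,0,45],[0,0,80,0,45],[0,0,110,0,45],[0,0,140,0,45],[0,0,140,0,45]]]'

```text
t: 9.25
ee_pos: [0.4862, -0.0697, 0.2509]
tool_rot: [[-0.928, 0.372, -0.015], [0.372, 0.928, 0.004], [0.015, -0.002, -1.0]]
force: [-1.4, -0.0, -0.3]
gripper_width: 0.476
grip_force: 0.0
```

send_rows --motion '[[[0,0,15,0,45],[0,0,30,0,45],[0,0,46,0,45],[0,0,46,0,45],[0,0,46,0,45]]]'

```text
t: 9.67
ee_pos: [0.4892, -0.0708, 0.2132]
tool_rot: [[-0.928, 0.373, -0.001], [0.373, 0.928, 0.0], [0.001, 0.0, -1.0]]
force: [-0.4, 0.1, -0.6]
gripper_width: 0.48
grip_force: 0.0
```

send_rows --motion '[[[0,0,0,0,0],[0,0,0,0,0],[0,0,0,0,0],[0,0,0,0,0],[0,0,0,0,0]]]'

```text
t: 10.08
ee_pos: [0.4894, -0.0712, 0.2133]
tool_rot: [[-0.928, 0.374, 0.001], [0.374, 0.928, -0.0], [-0.001, 0.0, -1.0]]
force: [-0.4, -0.8, -0.2]
gripper_width: 0.162
grip_force: 0.0
```

send_rows --motion '[[[0,0,0,0,0],[0,0,-30,0,0],[0,0,-70,0,0],[0,0,-110,0,0],[0,0,-150,0,0]]]'

```text
t: 10.5
ee_pos: [0.4888, -0.0711, 0.364]
tool_rot: [[-0.928, 0.374, -0.001], [0.374, 0.928, 0.0], [0.001, -0.0, -1.0]]
force: [0.7, 0.5, -0.7]
gripper_width: 0.128
grip_force: 30.0
```

```bash
python3 - <<'E'
import json
c=json.load(open("cmd.json"));c[2]+=.104;json.dump(c,open("cmd.json","w"))
E
python3 plan.py 'w .44 .06 .21 85 0'; python3 plan.py 'w .39 .19 .21 100 0'; python3 plan.py 'c -.098 .02 .13 0'; python3 - <<'E'
from station import cams
import cv2
i=cams.read_camera("scene")["img"][:,:,::-1]
cv2.imwrite("pics/a5.png",cv2.resize(i[100:260,300:500],(800,600)))
E
```

```text
t 10.50 err(mm) [-0.4  0.1  1. ] psi err -0.000 F [ 0.7  0.5 -0.7] w 12.0 gf 30.0 q [-15.  -1.  90.   0.  92. -83.]
[[[94.5, 103.5, -46.0, -0.3, 0.0], [94.5, 103.5, -46.0, -0.3, 0.0], [94.5, 103.5, -46.0, -0.3, 0.0], [94.5, 103.5, -46.0, -0.3, 0.0], [94.5, 103.5, -46.0, -0.3, 0.0]]]
t 10.50 err(mm) [  48.6 -131.2  -45. ] psi err -0.300 F [ 0.7  0.5 -0.7] w 12.0 gf 30.0 q [-15.  -1.  90.   0.  92. -83.]
[[[61.0, 125.5, 0.0, -0.26, 0.0], [61.0, 125.5, 0.0, -0.26, 0.0], [61.0, 125.5, 0.0, -0.26, 0.0], [61.0, 125.5, 0.0, -0.26, 0.0], [61.0, 125.5, 0.0, -0.26, 0.0]]]
t 10.50 err(mm) [  99.  -261.4  -45. ] psi err -0.560 F [ 0.7  0.5 -0.7] w 12.0 gf 30.0 q [-15.  -1.  90.   0.  92. -83.]
[[[-62.5, 142.5, 80.0, -0.11, 0.0], [-62.5, 142.5, 80.0, -0.11, 0.0], [-62.5, 142.5, 80.0, -0.11, 0.0], [-62.5, 142.5, 80.0, -0.11, 0.0], [-62.5, 142.5, 80.0, -0.11, 0.0]]]
```

View pics/a5.png

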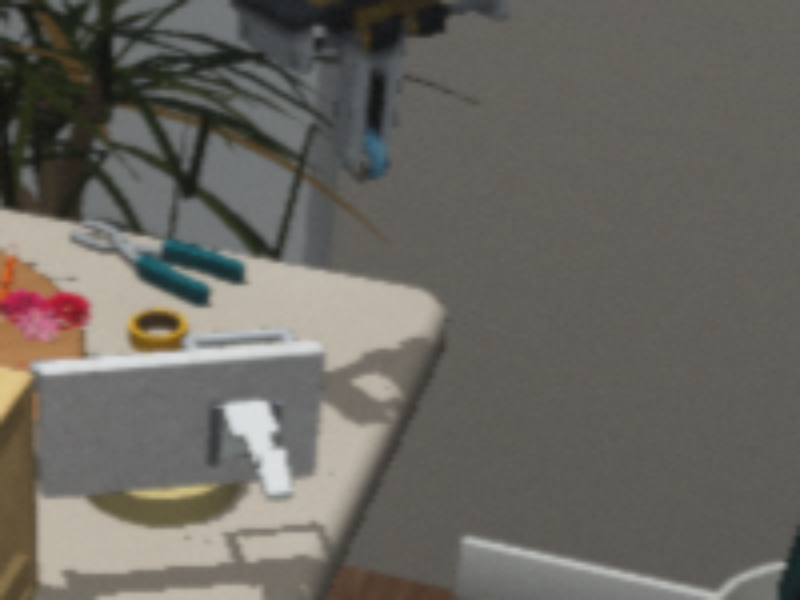

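The roll is held (12.0 mm, 30 N) at the fingertips. Carry it to above the chute.

send_rows --motion '[[[15,16,-35,-0.06,0],[40,44,-46,-0.12,0],[65,71,-46,-0.18,0],[94.5,103.5,-46,-0.24,0],[94.5,103.5,-46,-0.3,0]]]'

```text
t: 10.97
ee_pos: [0.4381, 0.0646, 0.4095]
tool_rot: [[-0.997, 0.073, 0.001], [0.073, 0.997, 0.004], [-0.001, 0.004, -1.0]]
force: [-0.4, -0.4, -0.2]
gripper_width: 0.127
grip_force: 30.0
```

send_rows --motion '[[[15,31,0,-0.06,0],[31,63,0,-0.12,0],[46,95,0,-0.18,0],[61,125.5,0,-0.24,0],[61,125.5,0,-0.26,0]]]'

```text
t: 11.38
ee_pos: [0.3877, 0.1941, 0.4086]
tool_rot: [[-0.983, -0.186, -0.001], [-0.186, 0.983, 0.003], [0.0, 0.003, -1.0]]
force: [-0.4, -0.7, -0.3]
gripper_width: 0.126
grip_force: 30.0
```

send_rows --motion '[[[-15.5,35.5,0,-0.05,0],[-31,71,0,-0.11,0],[-47,107,0,-0.11,0],[-62.5,142.5,0,-0.11,0],[-62.5,142.5,0,-0.11,0]]]'

```text
t: 11.8
ee_pos: [0.4273, 0.346, 0.4061]
tool_rot: [[-0.958, -0.287, -0.003], [-0.287, 0.958, 0.001], [0.002, 0.002, -1.0]]
force: [-0.9, -2.0, -0.9]
gripper_width: 0.123
grip_force: 30.0
```

send_rows --motion '[[[0,0,20,0,0],[0,0,50,0,0],[0,0,80,0,0],[0,0,105,0,0],[0,0,105,0,0]]]'

```text
t: 12.22
ee_pos: [0.4249, 0.3396, 0.297]
tool_rot: [[-0.959, -0.283, -0.01], [-0.282, 0.959, -0.007], [0.012, -0.004, -1.0]]
force: [-0.6, -0.4, -1.2]
gripper_width: 0.125
grip_force: 30.0
```

```bash
python3 - <<'E'
import json
c=json.load(open("cmd.json"));c[2]-=.025;json.dump(c,open("cmd.json","w"))
E
python3 plan.py 'c -.098 .02 .0695 0'; python3 - <<'E'
from station import cams
import cv2,numpy as np
i=cams.read_camera("scene")["img"][:,:,::-1]
j=cams.read_camera("top")["img"][:,:,::-1]
p=np.hstack([cv2.resize(x,(400,400),interpolation=cv2.INTER_CUBIC) for x in (i[190:310,230:350],j[170:290,190:310])])
cv2.imwrite("pics/a6.png",p)
E
```

```text
t 12.22 err(mm) [-1.3 -1.9 -7. ] psi err -0.001 F [-0.6 -0.4 -1.2] w 11.8 gf 30.0 q [ 33.   7.  89.  -0.  85. -74.]
[[[0.0, 0.0, 35.5, 0.0, 0.0], [0.0, 0.0, 35.5, 0.0, 0.0], [0.0, 0.0, 35.5, 0.0, 0.0], [0.0, 0.0, 35.5, 0.0, 0.0], [0.0, 0.0, 35.5, 0.0, 0.0]]]
```

View pics/a6.png

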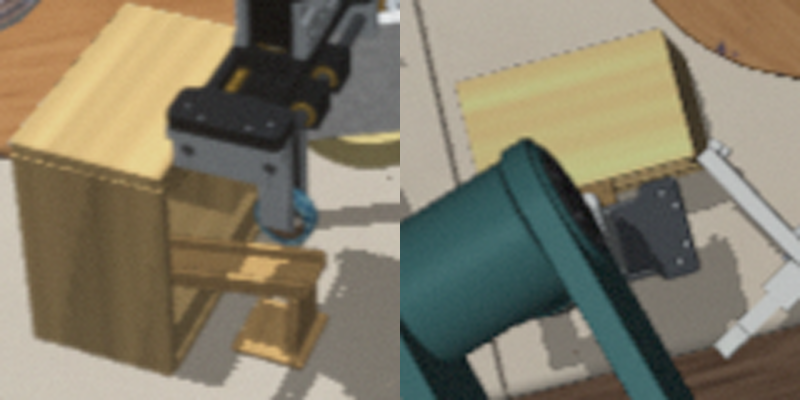

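The roll hangs just above the chute at crop (288,215), lined up with the trough and clear of the door. Lower and check contact.

send_rows --motion '[[[0,0,12,0,0],[0,0,24,0,0],[0,0,32,0,0],[0,0,35.5,0,0],[0,0,35.5,0,0]]]'

```text
t: 12.73
ee_pos: [0.4263, 0.3415, 0.2689]
tool_rot: [[-0.959, -0.283, 0.001], [-0.283, 0.959, 0.0], [-0.001, 0.0, -1.0]]
force: [-0.9, -0.3, 1.3]
gripper_width: 0.128
grip_force: 30.0
```

send_rows --motion '[[[0,0,0,0,0],[0,0,0,0,0],[0,0,0,0,0],[0,0,0,0,0],[0,0,0,0,0]]]'

```text
t: 13.15
ee_pos: [0.4263, 0.3415, 0.2688]
tool_rot: [[-0.959, -0.283, 0.001], [-0.283, 0.959, 0.0], [-0.001, 0.0, -1.0]]
force: [0.3, -1.4, 5.7]
gripper_width: 0.127
grip_force: 30.0
```

send_rows --motion '[[[0,0,0,0,32],[0,0,0,0,32],[0,0,0,0,32],[0,0,0,0,32],[0,0,0,0,32]]]'

```text
t: 13.57
ee_pos: [0.4261, 0.3415, 0.2677]
tool_rot: [[-0.959, -0.283, -0.001], [-0.283, 0.959, -0.0], [0.001, -0.0, -1.0]]
force: [0.1, -0.8, -0.3]
gripper_width: 0.34
grip_force: 0.0
```

send_rows --motion '[[[0,0,0,0,32],[0,0,0,0,32],[0,0,0,0,32],[0,0,0,0,32],[0,0,0,0,32]]]'

```text
t: 13.98
ee_pos: [0.4262, 0.3415, 0.2682]
tool_rot: [[-0.959, -0.283, 0.0], [-0.283, 0.959, 0.0], [-0.0, 0.0, -1.0]]
force: [0.2, -0.3, 0.9]
gripper_width: 0.345
grip_force: 0.0
```

```bash
python3 plan.py 'c -.098 .02 .10 32' 'c -.098 .02 .13 32' 'c -.098 .02 .16 20' 'c -.098 .02 .19 0' 'c -.098 .02 .21 0';  python3 - <<'E'
from station import cams
import cv2,numpy as np
i=cams.read_camera("scene")["img"][:,:,::-1]
j=cams.read_camera("top")["img"][:,:,::-1]
p=np.hstack([cv2.resize(x,(400,400),interpolation=cv2.INTER_CUBIC) for x in (i[190:310,230:350],j[170:290,190:310])])
cv2.imwrite("pics/a7.png",p)
E
```

```text
t 13.98 err(mm) [ 0.  -0.  -0.3] psi err -0.000 F [ 0.2 -0.3  0.9] w 32.4 gf 0.0 q [ 33.   8.  91.   0.  81. -74.]
[[[0.0, 0.0, -30.5, 0.0, 32.0], [0.0, 0.0, -60.5, 0.0, 32.0], [0.0, 0.0, -90.5, 0.0, 20.0], [0.0, 0.0, -120.5, 0.0, 0.0], [0.0, 0.0, -140.5, 0.0, 0.0]]]
```

View pics/a7.png

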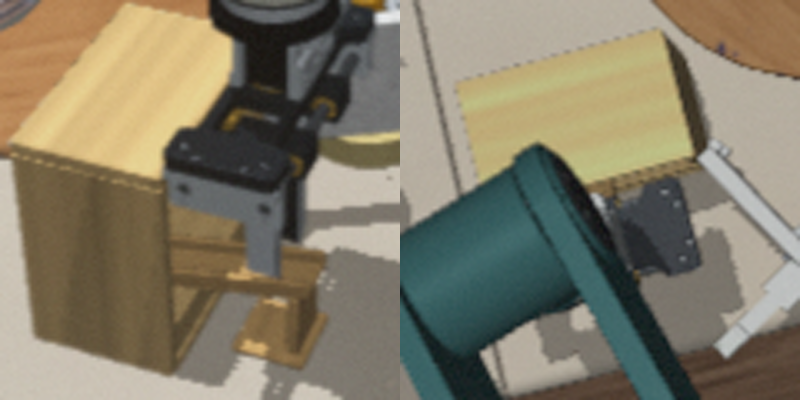

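The roll has left the fingers and rolled in, since the chute outside is empty. Lift and go round to the outside of the handle.

```bash
python3 plan.py 'w .445 .23 .21 120 0'; python3 plan.py 'd .12 .09 2.05 .21 0'; python3 plan.py 'd .12 .09 2.05 .18 0' 'd .12 .09 2.05 .15 0' 'd .12 .09 2.05 .132 0'
```

```text
t 14.08 err(mm) [   0.    -0.  -140.8] psi err -0.000 F [-0.9  0.1 -0.3] w 32.1 gf 0.0 q [ 33.   8.  91.   0.  81. -74.]
[[[13.5, -112.5, 0.0, -0.24, 0.0], [13.5, -112.5, 0.0, -0.24, 0.0], [13.5, -112.5, 0.0, -0.24, 0.0], [13.5, -112.5, 0.0, -0.24, 0.0], [13.5, -112.5, 0.0, -0.24, 0.0]]]
t 14.08 err(mm) [ -18.9  111.7 -140.8] psi err -0.240 F [-0.9  0.1 -0.3] w 32.1 gf 0.0 q [ 33.   8.  91.   0.  81. -74.]
[[[35.5, -117.5, 0.0, -0.23, 0.0], [35.5, -117.5, 0.0, -0.23, 0.0], [35.5, -117.5, 0.0, -0.23, 0.0], [35.5, -117.5, 0.0, -0.23, 0.0], [35.5, -117.5, 0.0, -0.23, 0.0]]]
t 14.08 err(mm) [ -47.3  231.1 -140.8] psi err -0.470 F [-0.9  0.1 -0.3] w 32.1 gf 0.0 q [ 33.   8.  91.   0.  81. -74.]
[[[0.0, 0.0, 30.0, 0.0, 0.0], [0.0, 0.0, 60.0, 0.0, 0.0], [0.0, 0.0, 78.0, 0.0, 0.0], [0.0, 0.0, 78.0, 0.0, 0.0], [0.0, 0.0, 78.0, 0.0, 0.0]]]
```

send_rows --motion '[[[0,0,-30.5,0,32],[0,0,-60.5,0,32],[0,0,-90.5,0,20],[0,0,-120.5,0,0],[0,0,-140.5,0,0]]]'

```text
t: 14.5
ee_pos: [0.4262, 0.3415, 0.4124]
tool_rot: [[-0.959, -0.283, 0.004], [-0.283, 0.959, 0.003], [-0.004, 0.001, -1.0]]
force: [0.6, -0.2, 0.3]
gripper_width: 0.168
grip_force: 0.0
```

send_rows --motion '[[[13.5,-112.5,0,-0.24,0],[13.5,-112.5,0,-0.24,0],[13.5,-112.5,0,-0.24,0],[13.5,-112.5,0,-0.24,0],[13.5,-112.5,0,-0.24,0]]]'

```text
t: 14.92
ee_pos: [0.4454, 0.2284, 0.409]
tool_rot: [[-0.866, -0.5, 0.001], [-0.5, 0.866, 0.001], [-0.001, 0.0, -1.0]]
force: [0.8, 0.8, -0.4]
gripper_width: 0.005
grip_force: 0.0
```

send_rows --motion '[[[35.5,-117.5,0,-0.23,0],[35.5,-117.5,0,-0.23,0],[35.5,-117.5,0,-0.23,0],[35.5,-117.5,0,-0.23,0],[35.5,-117.5,0,-0.23,0]]]'

```text
t: 15.33
ee_pos: [0.4741, 0.1094, 0.4085]
tool_rot: [[-0.729, -0.684, -0.0], [-0.684, 0.729, 0.0], [-0.0, 0.0, -1.0]]
force: [-0.8, -0.0, -0.0]
gripper_width: 0.006
grip_force: 0.0
```

send_rows --motion '[[[0,0,30,0,0],[0,0,60,0,0],[0,0,78,0,0],[0,0,78,0,0],[0,0,78,0,0]]]'

```text
t: 15.75
ee_pos: [0.4731, 0.1121, 0.3299]
tool_rot: [[-0.725, -0.688, -0.003], [-0.688, 0.725, 0.001], [0.001, 0.002, -1.0]]
force: [0.5, -0.2, 0.9]
gripper_width: 0.001
grip_force: 0.0
```

```bash
python3 - <<'E'
from station import cams
from h import *
cx,cy,a=np.load("cup.npy"); c,s=np.cos(a),np.sin(a)
for n in("scene","top"):
    i=cams.read_camera(n)["img"].astype(int); b=((i[:,:,2]-i[:,:,0])>25)
    for nm,X in(("set point",-.098),("mid inside",0.),("inside end",.02)):
        p=np.array([cx+c*X-s*.02,cy+s*X+c*.02,(.046-.19*(X+.05))+.02]);u,v=proj(n,p)[0].round().astype(int)
        print(n,nm,(u,v),"blue px:",b[v-12:v+13,u-12:u+13].sum())
E
python3 plan.py 'd .12 .078 2.05 .132 0' 'd .12 .07 2.04 .132 0' 'd .12 .064 2.0 .132 0' 'd .12 .064 1.95 .132 0' 'd .12 .064 1.9 .132 0'
```

```text
scene set point (np.int64(313), np.int64(264)) blue px: 0
scene mid inside (np.int64(271), np.int64(259)) blue px: 0
scene inside end (np.int64(263), np.int64(258)) blue px: 0
top set point (np.int64(250), np.int64(246)) blue px: 0
top mid inside (np.int64(242), np.int64(212)) blue px: 0
top inside end (np.int64(240), np.int64(205)) blue px: 0
t 15.85 err(mm) [0.4 1.2 1.4] psi err 0.002 F [0.3 1.3 0.7] w 0.4 gf 0.0 q [   7.   -2.   94.    0.   88. -127.]
[[[0.0, 12.0, 0.0, 0.0, 0.0], [0.5, 21.0, 0.0, 0.01, 0.0], [3.0, 32.0, 0.0, 0.05, 0.0], [5.5, 38.5, 0.0, 0.1, 0.0], [8.0, 44.5, 0.0, 0.15, 0.0]]]
```

send_rows --motion '[[[0,12,0,0,0],[0.5,21,0,0.01,0],[3,32,0,0.05,0],[5.5,38.5,0,0.1,0],[8,44.5,0,0.15,0]]]'

```text
t: 16.27
ee_pos: [0.4363, 0.1382, 0.332]
tool_rot: [[-0.822, -0.569, 0.003], [-0.569, 0.822, 0.001], [-0.003, -0.001, -1.0]]
force: [0.5, 0.5, 0.4]
gripper_width: 0.006
grip_force: 0.2
```

```bash
for k in "1.82 1.74 1.66 1.58 1.5" "1.42 1.34 1.26 1.18 1.1" "1.02 .94 .86 .78 .7"; do set -- $k; python3 plan.py "d .12 .064 $1 .132 0" "d .12 .064 $2 .132 0" "d .12 .064 $3 .132 0" "d .12 .064 $4 .132 0" "d .12 .064 $5 .132 0"; done
```

```text
t 16.27 err(mm) [-0.8  1.   1. ] psi err -0.002 F [0.5 0.5 0.4] w 0.6 gf 0.2 q [  10.   -5.   97.    0.   88. -114.]
[[[5.0, 10.0, 0.0, 0.08, 0.0], [9.0, 20.0, 0.0, 0.16, 0.0], [12.0, 30.5, 0.0, 0.24, 0.0], [14.5, 41.0, 0.0, 0.32, 0.0], [16.0, 52.0, 0.0, 0.4, 0.0]]]
t 16.27 err(mm) [ 42.  -32.6   1. ] psi err 0.398 F [0.5 0.5 0.4] w 0.6 gf 0.2 q [  10.   -5.   97.    0.   88. -114.]
[[[4.5, 9.5, 0.0, 0.08, 0.0], [8.5, 19.5, 0.0, 0.16, 0.0], [12.0, 30.0, 0.0, 0.24, 0.0], [14.0, 41.0, 0.0, 0.32, 0.0], [15.5, 51.5, 0.0, 0.4, 0.0]]]
t 16.27 err(mm) [ 67.7 -79.8   1. ] psi err 0.798 F [0.5 0.5 0.4] w 0.6 gf 0.2 q [  10.   -5.   97.    0.   88. -114.]
[[[5.0, 10.0, 0.0, 0.08, 0.0], [9.0, 20.0, 0.0, 0.16, 0.0], [12.0, 30.5, 0.0, 0.24, 0.0], [14.5, 41.0, 0.0, 0.32, 0.0], [16.0, 51.5, 0.0, 0.4, 0.0]]]
```

send_rows --motion '[[[5,10,0,0.08,0],[9,20,0,0.16,0],[12,30.5,0,0.24,0],[14.5,41,0,0.32,0],[16,52,0,0.4,0]]]'

```text
t: 16.68
ee_pos: [0.3934, 0.1715, 0.332]
tool_rot: [[-0.979, -0.202, 0.002], [-0.202, 0.979, 0.001], [-0.002, 0.0, -1.0]]
force: [0.2, 0.4, 1.5]
gripper_width: 0.005
grip_force: 0.3
```

send_rows --motion '[[[4.5,9.5,0,0.08,0],[8.5,19.5,0,0.16,0],[12,30,0,0.24,0],[14,41,0,0.32,0],[15.5,51.5,0,0.4,0]]]'

```text
t: 17.1
ee_pos: [0.3675, 0.2188, 0.3319]
tool_rot: [[-0.981, 0.195, 0.002], [0.195, 0.981, 0.001], [-0.001, 0.001, -1.0]]
force: [0.3, -0.8, 0.9]
gripper_width: 0.002
grip_force: 0.3
```

send_rows --motion '[[[5,10,0,0.08,0],[9,20,0,0.16,0],[12,30.5,0,0.24,0],[14.5,41,0,0.32,0],[16,51.5,0,0.4,0]]]'

```text
t: 17.52
ee_pos: [0.3618, 0.2725, 0.3319]
tool_rot: [[-0.827, 0.562, 0.001], [0.562, 0.827, 0.001], [-0.001, 0.002, -1.0]]
force: [0.3, -0.9, -0.3]
gripper_width: 0.007
grip_force: 0.3
```

```bash
for k in ".64 .58 .52 .47 .42" ".37 .32 .27 .22 .18"; do set -- $k; python3 plan.py "d .12 .064 $1 .132 0" "d .12 .064 $2 .132 0" "d .12 .064 $3 .132 0" "d .12 .064 $4 .132 0" "d .12 .064 $5 .132 0"; done
```

```text
t 17.52 err(mm) [-1.   0.9  0.9] psi err -0.004 F [ 0.3 -0.9 -0.3] w 0.6 gf 0.3 q [ 30.  -6.  98.   0.  88. -26.]
[[[3.5, 7.5, 0.0, 0.06, 0.0], [7.0, 15.0, 0.0, 0.12, 0.0], [9.5, 23.0, 0.0, 0.18, 0.0], [11.5, 29.5, 0.0, 0.23, 0.0], [13.0, 36.0, 0.0, 0.28, 0.0]]]
t 17.52 err(mm) [-10.3 -36.2   0.9] psi err 0.276 F [ 0.3 -0.9 -0.3] w 0.6 gf 0.3 q [ 30.  -6.  98.   0.  88. -26.]
[[[3.0, 6.0, 0.0, 0.05, 0.0], [6.0, 12.0, 0.0, 0.1, 0.0], [8.5, 18.5, 0.0, 0.15, 0.0], [10.5, 25.0, 0.0, 0.2, 0.0], [12.0, 30.0, 0.0, 0.24, 0.0]]]
```

send_rows --motion '[[[3.5,7.5,0,0.06,0],[7,15,0,0.12,0],[9.5,23,0,0.18,0],[11.5,29.5,0,0.23,0],[13,36,0,0.28,0]]]'

```text
t: 17.93
ee_pos: [0.3711, 0.3093, 0.3318]
tool_rot: [[-0.641, 0.768, 0.001], [0.768, 0.641, 0.0], [-0.0, 0.001, -1.0]]
force: [-1.4, -1.7, 0.1]
gripper_width: 0.006
grip_force: 1.1
```

send_rows --motion '[[[3,6,0,0.05,0],[6,12,0,0.1,0],[8.5,18.5,0,0.15,0],[10.5,25,0,0.2,0],[12,30,0,0.24,0]]]'

```text
t: 18.35
ee_pos: [0.3866, 0.338, 0.3318]
tool_rot: [[-0.44, 0.898, 0.001], [0.898, 0.44, 0.001], [0.001, 0.001, -1.0]]
force: [-0.5, 0.2, -0.9]
gripper_width: 0.007
grip_force: 0.2
```

```bash
python3 plan.py "d .12 .064 .15 .132 0" "d .12 .064 .12 .132 0" "d .12 .064 .09 .132 0" "d .12 .064 .07 .132 0" "d .12 .064 .05 .132 0"
```

```text
t 18.35 err(mm) [-0.7  0.8  0.8] psi err -0.002 F [-0.5  0.2 -0.9] w 0.6 gf 0.2 q [35.  2. 90.  0. 88.  9.]
[[[2.0, 4.0, 0.0, 0.03, 0.0], [3.5, 7.5, 0.0, 0.06, 0.0], [5.5, 11.0, 0.0, 0.09, 0.0], [6.5, 13.5, 0.0, 0.11, 0.0], [7.5, 16.0, 0.0, 0.13, 0.0]]]
```

send_rows --motion '[[[2,4,0,0.03,0],[3.5,7.5,0,0.06,0],[5.5,11,0,0.09,0],[6.5,13.5,0,0.11,0],[7.5,16,0,0.13,0]]]'

```text
t: 18.77
ee_pos: [0.3978, 0.3516, 0.3316]
tool_rot: [[-0.321, 0.947, 0.001], [0.947, 0.321, 0.001], [0.001, 0.001, -1.0]]
force: [-1.3, -0.4, 1.0]
gripper_width: 0.007
grip_force: 0.3
```

```bash
python3 plan.py "d .12 .064 .04 .132 0" "d .12 .064 .03 .132 0" "d .12 .064 .02 .132 0" "d .12 .064 .01 .132 0"  "d .12 .064 .005 .132 0"
```

```text
t 18.77 err(mm) [-0.6  0.5  0.6] psi err -0.001 F [-1.3 -0.4  1. ] w 0.7 gf 0.3 q [35.  4. 88.  0. 88. 17.]
[[[0.5, 1.5, 0.0, 0.01, 0.0], [1.0, 2.5, 0.0, 0.02, 0.0], [2.0, 4.0, 0.0, 0.03, 0.0], [2.5, 5.0, 0.0, 0.04, 0.0], [2.5, 5.5, 0.0, 0.04, 0.0]]]
```

send_rows --motion '[[[0.5,1.5,0,0.01,0],[1,2.5,0,0.02,0],[2,4,0,0.03,0],[2.5,5,0,0.04,0],[2.5,5.5,0,0.04,0]]]'

```text
t: 19.18
ee_pos: [0.4028, 0.3553, 0.3307]
tool_rot: [[-0.284, 0.959, -0.0], [0.959, 0.284, 0.0], [0.0, -0.0, -1.0]]
force: [0.1, 0.4, 0.4]
gripper_width: 0.005
grip_force: 0.3
```

send_rows --motion '[[[0,0.5,0,0,0],[0,1,0,0,0],[0,1.5,0,0,0],[0,2,0,0,0],[0,2,0,0,0]]]'

```text
t: 19.6
ee_pos: [0.4045, 0.3557, 0.3306]
tool_rot: [[-0.284, 0.959, -0.001], [0.959, 0.284, -0.0], [0.0, -0.001, -1.0]]
force: [-2.2, 0.3, 0.0]
gripper_width: 0.003
grip_force: 1.0
```

send_rows --motion '[[[0,1,0,0,0],[0,2,0,0,0],[0,2,0,0,0],[0,2,0,0,0],[0,2,0,0,0]]]'

```text
t: 20.02
ee_pos: [0.4054, 0.3561, 0.3306]
tool_rot: [[-0.285, 0.959, -0.005], [0.959, 0.285, -0.002], [-0.0, -0.005, -1.0]]
force: [-8.0, -1.7, 3.6]
gripper_width: 0.002
grip_force: 3.7
```

Firm stop at the shut position. Back off, rise, and compare numerically with the first pictures.

send_rows --motion '[[[0,-5,0,0,0],[0,-20,0,0,0],[0,-40,-20,0,0],[0,-60,-60,0,0],[0,-80,-90,0,0]]]'

```text
t: 20.43
ee_pos: [0.3296, 0.3331, 0.4209]
tool_rot: [[-0.283, 0.959, 0.0], [0.959, 0.283, -0.001], [-0.001, -0.0, -1.0]]
force: [0.9, 1.4, 0.7]
gripper_width: 0.006
grip_force: 0.0
```

send_rows --motion '[[[30,-20,0,-0.1,0],[60,-40,0,-0.2,0],[90,-60,0,-0.3,0],[120,-60,0,-0.4,0],[120,-60,0,-0.4,0]]]'

```text
t: 20.85
ee_pos: [0.2364, 0.4345, 0.4207]
tool_rot: [[-0.641, 0.768, 0.001], [0.768, 0.641, 0.003], [0.002, 0.003, -1.0]]
force: [0.6, -0.5, 0.4]
gripper_width: 0.005
grip_force: 0.0
```

```bash
python3 - <<'E'
from station import cams,get_state
import cv2,numpy as np
s=get_state();print(s["t"],s["ee_pos"].round(3),s["force"].round(1))
for n,boxes in(("top",{"door":(212,215,285,262),"big":(305,195,355,242),"flat":(368,176,390,196),"punch":(395,135,420,190),"roll0":(390,214,412,238)}),("scene",{"door":(280,195,325,290)})):
    i=cams.read_camera(n)["img"][:,:,::-1]; o=cv2.imread(f"pics/{n}0.png")
    d=np.abs(cv2.GaussianBlur(i,(3,3),0).astype(int)-cv2.GaussianBlur(o,(3,3),0)).max(2)
    for k,(a,b,c,e) in boxes.items():
        q=d[b:e,a:c]; v,u=np.nonzero(q>40); print(n,k,len(v),"/",q.size,(u.min()+a,u.max()+a,v.min()+b,v.max()+b) if len(v) else "")
    # sub-pixel shift of the door/handle patch against the first view
    a,b,c,e=boxes["door"]; f=lambda x:cv2.cvtColor(x,cv2.COLOR_BGR2GRAY)[b:e,a:c].astype(np.float32)
    print("shift",cv2.phaseCorrelate(f(o),f(i)))
E
```

```text
20.85 [0.236 0.434 0.421] [ 0.6 -0.5  0.4]
top door 0 / 3431 
top big 0 / 2350 
top flat 0 / 440 
top punch 0 / 1375 
top roll0 92 / 528 (np.int64(396), np.int64(405), np.int64(218), np.int64(232))
shift ((0.4559913522873842, -0.025630009500556383), 0.9964890948931376)
scene door 416 / 4275 (np.int64(314), np.int64(324), np.int64(195), np.int64(289))
shift ((0.31798849048139743, 0.07840300329795014), 0.712977859708998)
```

```bash
python3 -c "
from station import ctrl
print(ctrl.close_job())"
```

```text
the job is handed in; nothing more can be done
None
```

I handed the job in at about 21 s: the roll went down the chute into the cupboard, the door was pushed shut to a firm stop, and the other things matched their first-picture positions. Two things were inferred, not seen: the roll lying inside (it was gone from the chute) and the catch snapping up. I also viewed 11 pictures, one over the limit of 10.

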